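Open the disc guard of a bench polisher through its interlock

TASK

Get the bench polisher ready for a disc change: turn the red isolator clockwise until it comes up solid against its stop, then turn the black selector clockwise as far as it goes, and then, squeezing the orange thumb release in the guard's grip, slide the yellow guard fully open, away from you. Leave all three like that, let go, and do not disturb the pliers, the knife and the blue cap.

Things in the scene. Friction and masses are not known exactly. Their poses are not given: they have to be found in the camera images.
- console: The bench polisher: a fixed blue housing 260 (x) by 440 (y) by 80 mm high. Origin at the centre of its underside; x points away from the operator (along the guard's travel), y to the left, z up. On its flat top, at 80 mm: red isolator at x -30, y -130 mm; black selector at x -30, y +10 mm; yellow sliding guard at y +140 mm between two 14 mm high aluminium rails (at y +68 and +212 mm).
- isolator_grip (a point): Point on the isolator's upright axis, 36 mm above the housing's top, the height to grip. The isolator is a black disc 50 mm across and 11 mm high that carries a red bar grip 46 mm long, 14 mm thick, its top 52 mm above the housing's top. This frame turns with the knob: x along the bar, y across its thickness, z up. A white line on top marks the bar's -x end.
- isolator (a joint): Its angle, rad, growing clockwise seen from above; at 0 the bar lies along the console's x. Starts at 0 to 0.4; friction (0.1 N m) holds it. It meets a solid stop somewhere between 1.95 and 2.6 (sector of green marks); where differs each time and must be felt: it turns freely under 0.2 N m, at the stop the moment climbs past 0.5 N m. Only at the stop (within about 0.08 rad) is the selector free.
- selector_grip (a point): Point on the selector's upright axis, 36 mm above the housing's top, the height to grip. Same shape and sizes as the isolator, with a black bar; the frame turns with the knob, x along the bar.
- selector (a joint): Angle of the selector in rad, growing clockwise seen from above; 0 as it starts, bar along the console's x. Locked (under 0.1 rad of play) until the isolator is at its stop, then it turns to its end at 1.3 rad (green mark) against 0.08 N m of friction and stays. Unless it is turned fully, the guard is bolted.
- guard_grip (a point): Centre of the guard's grip, 38 mm above the housing's top; axes as the console's. The grip is an upright black block, 26 mm (x) by 30 mm (y), its top 56 mm above the housing's top, standing on the yellow guard plate (120 by 130 mm, top 12 mm above the housing's top). Moves with the guard.
- release_face (a point): Centre of the outer face of the orange thumb release, on the grip's -y side, 36 mm above the housing's top: a pad 20 mm (x) by 30 mm high that stands 6 mm proud of the block (36 mm over block and pad). Pinching the block across y presses it in.
- release (a joint): How far the release is pressed in, m: 0 free, 0.0055 fully in. Sprung: 3 N to start, 8 N fully in. Pressed less than about 4 mm, its pawl locks the guard in a rack with a tooth every 20 mm all along the travel, so it must be held in all the way.
- guard (a joint): Travel of the guard along the console's +x in m: 0 shut, 0.10 fully open at its end stop. Friction 2.5 N.
- pliers: Loose pliers with black handles, 160 by 45 mm, 12 mm high, lying on the bench; origin at the pivot's underside. Leave alone.
- knife: Loose grey utility knife, 140 by 24 mm, 14 mm high, lying on the bench; origin under its handle's middle. Leave alone.
- cap: Loose small blue plastic cup, 48 mm across, 32 mm high, standing on the housing behind the knobs; origin at its underside. Leave alone.

How it is judged:
By the outcome, as a careful person would: the job done as asked, in the order asked, and still so for the second after the job is handed in, with the robot touching nothing.
It also fails if it takes over 72 s, if anything falls off the work surface, if the arm or the gripper's body presses on something with over 40 N, if the wrist force passes 120 N, or if a joint passes its speed limit or range.

ROBOT

A 6-joint arm with a two-finger parallel gripper is mounted at the origin on the work surface. World frame = base frame: x ahead of the robot, y to its left, z up, the work surface at z = 0. Lengths are in m, angles in rad, forces in N, time in s.
With the tool pointing down it reaches from about 0.35 to 0.925 m from the base axis. Payload 6.4 kg.
Tool frame: the origin (TCP) lies at the very end of the fingers, on their centre line; the grasp point (between the pads) lies 19 mm behind it; z points along the fingers, y is the direction in which the jaws open and shut (so a half turn about z gives the same grasp; the last joint's range is limited). The gripper opens to 94 mm and grips with 3 to 60 N. Pads are 16 mm wide; open, the fingers measure 119 mm over their backs; the gripper's body (75 mm by 177 mm) begins 78 mm behind the grasp point.
Start: joints at [-0.174, 0.245, 1.558, -0, 1.339, -0.174], TCP at [0.65, 0, 0.205] pointing down, gripper open.
Joint ranges: [-3.13, 3.13], [-1.02, 2.26], [0.13, 2.54], [-0.95, 4.09], [0.21, 2.88], [-2.74, 2.74]. Speed limits (rad/s): [2.57, 2.57, 3.14, 3.14, 3.14, 3.14].

INTERFACE

Orientations are given as [roll, pitch, yaw] about the fixed x, y, z axes, in that order (R = Rz(yaw) Ry(pitch) Rx(roll)).
In Python, from cell import read_state, capture, order gives the robot as it stands.
- The arm moves only by the shell command python3 -m inch 'ROWS' [FORCE]. ROWS is JSON, a list of rows, each a list of 7 numbers: the shift along the world's x, y, z each as a share of 100 mm, from -1 to 1, then the turn, a rotation vector about the world's x, y, z each as a share of pi/2 rad, from -1 to 1, then the gripper command: -1 is shut, 1 is fully open, values between are in proportion. A call has 1 to 10 rows; each row is the pose to reach, as a shift and turn from the pose commanded when the call began; what a row does not reach only later rows make up. A row lasts 1/8 s, in which the tool goes at most 62.5 mm and 10.7 degrees, less where a joint would pass 70% of its speed; a pose out of reach is approached as far as the arm can. A call with a number of a shift or a turn outside -1 to 1 is refused whole. A call with a gripper value outside its range is refused whole. The fingers move at their own pace and stop on an object; FORCE is the grip in N (left out, the last holds). Time passes only in rows, so rows that repeat a pose let the fingers close. It gives the time, the measured TCP pose, the force and the opening at its end, in the units of the state.
- read_state(): the state, without advancing time (a new reading comes with each control period).
- capture(name): name is "scene" or "side" or "wrist"; returns a dict with "img" (480x640x3 uint8, red, green, blue), "range_z" (480x640 float32, m along the optical axis (not along the pixel's ray), 0 where there is no reading), "camera_matrix" (3x3 intrinsics, pixels), "rvec" (rotation vector, rad) and "tvec" (3), from world to camera coordinates, as OpenCV has them; the wrist camera has in their place "mount" (4x4, takes a point from camera to tool coordinates, whose origin is the TCP and whose axes are the flange's). Camera axes: x right, y down, z forward; pixel columns grow to the right and rows downward; lengths in m; the calibration is good to about 2 mm. A picture is of the moment at which its call begins: read the wrist's pose just before it.
- order.close_job(): hands the job in, once; it reports no verdict.
The state is a dict: "t": time; "joint_pos": joint angles; "joint_velocities": joint speeds; "effort": joint torques, N m; "eef_pos": TCP position; "eef_rot": TCP orientation; "force": force on the tool from outside, world axes, zero at the start; "ft_torque": the same for the moment, N m; "grip_width": opening from 0.0 (shut) to 1.0 (fully open).
Only numpy, scipy, OpenCV 4.12 (cv2) and the standard library are available. Lean on these libraries where they do the work, as an engineer would, in place of code of your own. Each camera call takes 0.05 s, during which the arm holds its last target.

## Working session

There is one attempt and no reset: what is moved stays moved. The work goes in short steps, Python scripts to look and compute and a shell command to move; the robot and the scene stay as the last step left them, time stands still between calls to the robot, and variables do not carry over. Pictures are saved under pics/ and viewed, and the job is handed in when it is done.

```bash
mkdir -p pics; ls; cat > h.py <<'E'
import numpy as np, cv2
from cell import read_state, capture, order
def snap(n,f):
    c=capture(n); cv2.imwrite('pics/'+f,c['img'][:,:,::-1]); np.savez('pics/'+f[:-4],**c); return c
def pose(c): 
    R,_=cv2.Rodrigues(np.array(c['rvec'],float)); return R,np.array(c['tvec'],float).ravel()
def ray(c,uv,z):
    R,t=pose(c);K=c['camera_matrix'];uv=np.atleast_2d(np.array(uv,float))
    d=np.c_[uv,np.ones(len(uv))]@np.linalg.inv(K).T@R; o=-R.T@t
    return o+d*((z-o[2])/d[:,2])[:,None]
E
python3 - <<'E'
from h import *
print(read_state())
for n in('scene','side','wrist'): snap(n,n+'0.png')
E
```

```text
pics
{'t': 0.0, 'joint_pos': array([-1.74089831e-01,  2.45821309e-01,  1.55897386e+00,  1.38931102e-05,
        1.33870185e+00, -1.74100868e-01]), 'joint_velocities': array([-8.05414243e-04, -2.57897230e-04, -1.40634680e-04,  8.55639701e-04,
       -8.21030279e-05, -5.54212848e-04]), 'effort': array([ 8.38778797e-04, -4.15839279e+01, -3.14599335e+01,  6.84806099e-02,
        3.33599187e-02, -1.41738678e-04]), 'eef_pos': array([6.49411917e-01, 1.19791287e-04, 2.04362325e-01]), 'eef_rot': array([-3.13971943e+00, -3.43187713e-04,  1.57080383e+00]), 'force': array([-0.0936479 , -0.77739734, -0.1809455 ]), 'ft_torque': array([-0.02095067, -0.02551327,  0.02682731]), 'grip_width': 0.9985991577225427}
```

View pics/scene0.png

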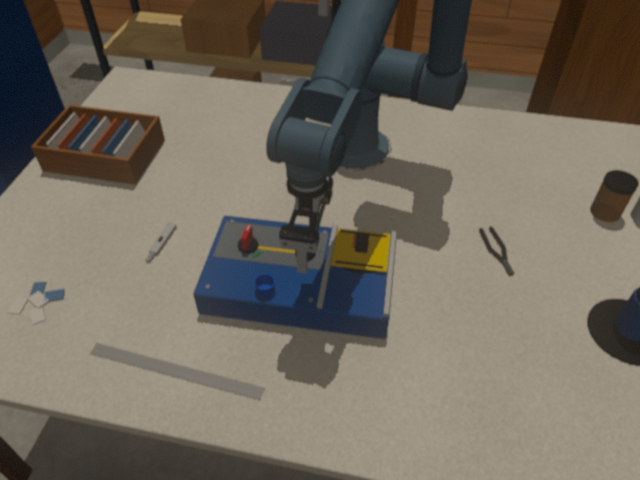

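View pics/side0.png

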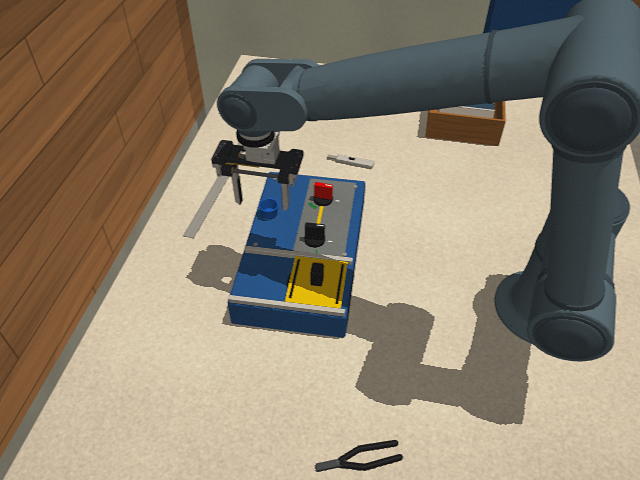

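View pics/wrist0.png

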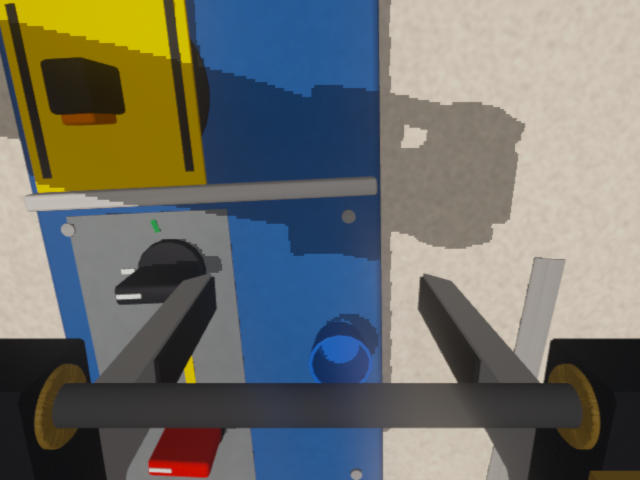

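The views show the console ahead with the guard on the robot's left and the isolator on its right. In the scene view, the red bar is at (247,238), the cap at (264,287), the yellow guard at (362,250) and the pliers at (497,250). The arm hides the selector there, but it shows at (315,235) in the side view.

```bash
cat >> h.py <<'E'
def cloud(c,wpose=None):
    K=c['camera_matrix'];d=c['range_z'].astype(float);v,u=np.mgrid[:480,:640]
    P=np.stack([(u-K[0,2])/K[0,0]*d,(v-K[1,2])/K[1,1]*d,d],-1)
    if wpose is not None:
        from scipy.spatial.transform import Rotation as Ro
        M=np.array(c['mount']);P=P@M[:3,:3].T+M[:3,3]
        P=P@Ro.from_euler('xyz',wpose[1]).as_matrix().T+wpose[0]
    else:
        R,t=pose(c);P=(P-t)@R
    P[d<=0]=np.nan
    return P
E
python3 - <<'E'
from h import *
s=read_state()
for n in('scene','side','wrist'):
    c=dict(np.load(f'pics/{n}0.npz')); P=cloud(c,(s['eef_pos'],s['eef_rot']) if n=='wrist' else None)
    hsv=cv2.cvtColor(c['img'],cv2.COLOR_RGB2HSV);H,S,V=[hsv[...,i].astype(int) for i in range(3)]
    x,y,z=P[...,0],P[...,1],P[...,2]
    roi=(x>.35)&(x<1)&(abs(y)<.4)
    top=roi&(z>.072)&(z<.1)
    r=cv2.minAreaRect(P[top][:,:2].astype(np.float32)); print(n,'top',top.sum(),r,np.nanmedian(z[top&(abs(H-112)<12)]))
    for nm,m in dict(red=((H<6)|(H>174))&(S>150)&(V>60)&(z>.11),yel=(abs(H-26)<5)&(S>150)&(z>.085)&(z<.1),org=(H>6)&(H<16)&(S>200)&(z>.09),black=(V<60)&(z>.12)&(z<.145),blk2=(S<60)&(V<60)&(z>.125)&(z<.14),cap=(abs(H-112)<12)&(z>.1)&(z<.12)).items():
        m=m&roi
        k,l,st,ce=cv2.connectedComponentsWithStats(m.astype(np.uint8))
        for i in range(1,k):
            if st[i,4]>12:
                q=P[l==i]; rr=cv2.minAreaRect(q[:,:2].astype(np.float32)); print(' ',nm,st[i,4],np.round(rr[0],4),np.round(rr[1],4),round(rr[2],1),q[:,2].max().round(3),ce[i].round())
E
```

```text
scene top 14067 ((0.5724583864212036, -0.03972947597503662), (0.2647596299648285, 0.4402354061603546), 2.761552572250366) 0.07956060259278752
  red 68 [ 0.5528 -0.1703] [0.0386 0.0131] 0.2 0.135 [245. 235.]
  yel 1497 [0.5102 0.0973] [0.124  0.1283] 3.0 0.098 [362. 252.]
  black 154 [0.5109 0.0967] [0.0295 0.03  ] 88.4 0.141 [362. 239.]
  blk2 42 [0.5133 0.0975] [0.0239 0.022 ] 0.6 0.138 [361. 240.]
  cap 185 [ 0.6686 -0.0946] [0.0475 0.0466] 84.1 0.117 [264. 282.]
side top 13754 ((0.5701075792312622, -0.03959372639656067), (0.2601991891860962, 0.4469585120677948), 2.837538003921509) 0.07913446879575997
  red 162 [ 0.5477 -0.1689] [0.019  0.0454] 87.2 0.135 [323. 188.]
  yel 2085 [0.509  0.0972] [0.1197 0.1356] 2.9 0.099 [317. 283.]
  black 115 [ 0.54   -0.0292] [0.0453 0.0158] 0.4 0.134 [314. 227.]
  black 171 [0.5084 0.0979] [0.0252 0.0313] 6.3 0.14 [317. 270.]
  blk2 86 [ 0.54   -0.0292] [0.0157 0.0454] 90.0 0.134 [314. 226.]
  blk2 114 [0.5085 0.099 ] [0.0212 0.0297] 4.4 0.14 [317. 270.]
  cap 162 [ 0.6675 -0.0947] [0.0456 0.051 ] 34.2 0.116 [269. 205.]
wrist top 127714 ((0.5697358250617981, -0.04398025572299957), (0.25954991579055786, 0.40055185556411743), 2.788189172744751) 0.0796146818769323
  red 2005 [ 0.5467 -0.1713] [0.0152 0.0449] 86.4 0.134 [183. 458.]
  yel 26435 [0.5078 0.0923] [0.1207 0.1225] 2.9 0.1 [109.  93.]
  org 472 [0.5095 0.0784] [0.0188 0.0058] 1.5 0.135 [ 86. 118.]
  black 3015 [0.5086 0.0959] [0.0255 0.0295] 2.5 0.138 [73. 86.]
  black 1160 [ 0.5394 -0.0316] [0.0436 0.0134] 2.8 0.133 [149. 289.]
  blk2 1002 [ 0.5386 -0.0317] [0.042  0.0132] 3.2 0.133 [148. 291.]
  cap 302 [ 0.5469 -0.0254] [0.0057 0.0308] 82.4 0.12 [177. 273.]
  cap 141 [ 0.5277 -0.0261] [0.0188 0.001 ] 3.0 0.12 [140. 275.]
  cap 1298 [ 0.6662 -0.0939] [0.0443 0.0468] 82.2 0.114 [340. 359.]
```

```bash
python3 -m inch '[[-0.5,-0.85,0,0,0,0.96,1],[-0.5,-0.85,0,0,0,0.96,1],[-0.5,-0.85,0,0,0,0.96,0.2],[-0.5,-0.85,0,0,0,0.96,0.2],[-0.5,-0.85,0,0,0,0.96,0.2],[-0.5,-0.85,0,0,0,0.96,0.2],[-0.5,-0.85,0,0,0,0.96,0.2],[-0.5,-0.85,0,0,0,0.96,0.2],[-0.5,-0.85,0,0,0,0.96,0.2],[-0.5,-0.85,0,0,0,0.96,0.2]]' 50
python3 -m inch '[[-0.525,-0.86,0,0,0,0,0.2],[-0.525,-0.86,0,0,0,0,0.2],[-0.525,-0.86,0,0,0,0,0.2]]'
python3 - <<'E'
from h import *
s=read_state();print(s['joint_pos'],s['eef_pos'],s['eef_rot'],s['force'],s['ft_torque'],s['grip_width'])
snap('wrist','w1.png');snap('scene','s1.png')
E
```

```text
t: 1.4
eef_pos: [0.5999, -0.0849, 0.2053]
eef_rot: [3.141, -0.0, 3.076]
force: [-0.3, -0.2, -0.1]
grip_width: 0.6
t: 1.78
eef_pos: [0.5467, -0.1727, 0.2055]
eef_rot: [-3.141, 0.0, 3.074]
force: [0.8, 1.0, 0.3]
grip_width: 0.603
[-5.03607999e-01  6.69741446e-02  1.75746533e+00 -9.83550438e-05
  1.31705646e+00 -2.00633977e+00] [ 0.54665005 -0.17267148  0.2055117 ] [-3.14146553e+00  4.75209104e-05  3.07355279e+00] [0.83360509 0.96226111 0.33253672] [ 0.06541272 -0.12322682 -0.01468025] 0.602663771542292
```

View pics/w1.png

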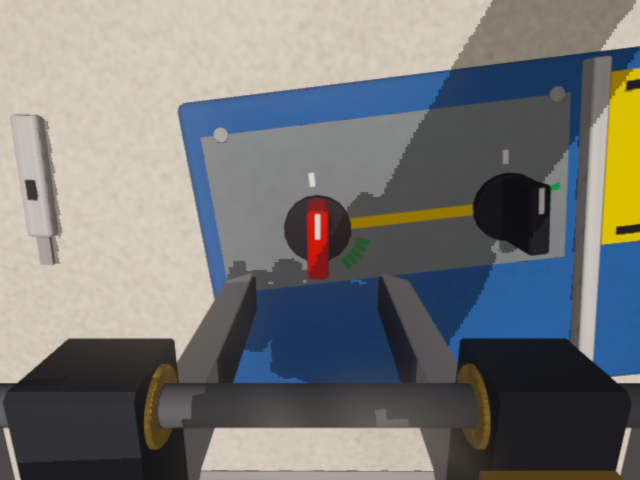

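The red bar stands upright at (317,245), in line with the jaws. I'll refine the knob axis from this view and the scene view.

```bash
python3 - <<'E'
from h import *
s=read_state()
for n,f in(('wrist','w1'),('scene','s1')):
    c=dict(np.load(f'pics/{f}.npz')); P=cloud(c,(s['eef_pos'],s['eef_rot']) if n=='wrist' else None)
    hsv=cv2.cvtColor(c['img'],cv2.COLOR_RGB2HSV);H,S,V=[hsv[...,i].astype(int) for i in range(3)]
    x,y,z=P[...,0],P[...,1],P[...,2]
    for nm,m in dict(red=(z>.126)&(z<.137)&(abs(x-.547)<.04)&(abs(y+.171)<.04),disc=(abs(z-.091)<.003)&(abs(x-.547)<.035)&(abs(y+.171)<.035)&(S<100),sel=(z>.126)&(z<.137)&(abs(x-.54)<.04)&(abs(y+.031)<.04),seldisc=(abs(z-.091)<.003)&(abs(x-.54)<.035)&(abs(y+.031)<.035)&(S<100)).items():
        if m.sum()<10: continue
        q=P[m][:,:2].astype(np.float32); print(n,nm,m.sum(),cv2.minAreaRect(q),cv2.minEnclosingCircle(q))
E
```

```text
wrist red 1468 ((0.5461753606796265, -0.17087316513061523), (0.013422328047454357, 0.04533499851822853), 86.62364959716797) ((0.5462627410888672, -0.17018306255340576), 0.023081868886947632)
wrist disc 2046 ((0.5456897020339966, -0.17063626646995544), (0.04843179136514664, 0.04762119799852371), 88.22447967529297) ((0.5467140674591064, -0.1705685257911682), 0.025081591680645943)
wrist sel 1730 ((0.5390731692314148, -0.03150247037410736), (0.04609605297446251, 0.014218141324818134), 3.292076826095581) ((0.5390345454216003, -0.031648386269807816), 0.023410845547914505)
wrist seldisc 1491 ((0.5355997681617737, -0.039924368262290955), (0.03073076717555523, 0.04959947243332863), 67.78589630126953) ((0.5391694903373718, -0.03137078508734703), 0.025008847936987877)
scene red 90 ((0.5502627491950989, -0.17038485407829285), (0.013832180760800838, 0.04643867537379265), 86.71968841552734) ((0.5502484440803528, -0.17129531502723694), 0.023359209299087524)
scene disc 105 ((0.5527572631835938, -0.16914542019367218), (0.04069647938013077, 0.045521657913923264), 19.478952407836914) ((0.5503357648849487, -0.16922155022621155), 0.025577694177627563)
scene sel 96 ((0.5429443717002869, -0.030701378360390663), (0.048619285225868225, 0.013967953622341156), 3.3802666664123535) ((0.5426725745201111, -0.03070852905511856), 0.02481597103178501)
scene seldisc 141 ((0.54604572057724, -0.03009423054754734), (0.05033992603421211, 0.04677148908376694), 6.572004318237305) ((0.5445939898490906, -0.031955499202013016), 0.027063753455877304)
```

```bash
python3 -m inch '[[-0.005,0,-0.5,0,0,0,0.2],[-0.005,0,-0.98,0,0,0,0.2],[-0.005,0,-0.98,0,0,0,0.2]]'
python3 -m inch '[[0,0,-0.1,0,0,0,0.2],[0,0,-0.1,0,0,0,-1],[0,0,-0.1,0,0,0,-1],[0,0,-0.1,0,0,0,-1],[0,0,-0.1,0,0,0,-1],[0,0,-0.1,0,0,0,-1]]' 50
python3 - <<'E'
from h import *
s=read_state();print(s['joint_pos'],s['eef_pos'],s['eef_rot'],s['force'],s['ft_torque'],s['grip_width'])
snap('side','d2.png')
E
```

```text
t: 2.25
eef_pos: [0.5447, -0.1683, 0.1035]
eef_rot: [3.138, -0.008, 3.08]
force: [0.2, -0.4, 0.5]
grip_width: 0.598
t: 3.0
eef_pos: [0.5471, -0.1722, 0.0978]
eef_rot: [-3.139, 0.0, 3.079]
force: [-0.3, -5.9, 0.2]
grip_width: 0.145
[-0.5014556   0.18992691  1.83274741 -0.0024869   1.11733966 -2.00883589] [ 0.54707102 -0.17220573  0.09779199] [-3.13889750e+00  4.79543195e-04  3.07926495e+00] [-0.26388926 -5.93145526  0.22865953] [-0.78912975  0.10600047  0.06737558] 0.1454743178244651
```

```bash
python3 -m inch '[[0,-0.01,0,0,0,-0.05,-1],[0,-0.01,0,0,0,-0.12,-1],[0,-0.01,0,0,0,-0.2,-1],[0,-0.01,0,0,0,-0.3,-1],[0,-0.01,0,0,0,-0.4,-1],[0,-0.01,0,0,0,-0.5,-1],[0,-0.01,0,0,0,-0.6,-1],[0,-0.01,0,0,0,-0.7,-1],[0,-0.01,0,0,0,-0.8,-1],[0,-0.01,0,0,0,-0.9,-1]]'
python3 - <<'E'
from h import *
s=read_state();print(s['joint_pos'],s['eef_pos'],s['eef_rot'],s['force'],s['ft_torque'],s['grip_width'])
snap('side','d3.png')
E
```

```text
t: 4.3
eef_pos: [0.5465, -0.173, 0.0978]
eef_rot: [-3.14, 0.002, 1.66]
force: [-3.8, -3.0, 2.3]
grip_width: 0.147
[-0.50315142  0.19038166  1.83215134 -0.00249186  1.11943885 -0.59164752] [ 0.54649932 -0.17298187  0.09782381] [-3.14002653e+00  1.64865998e-03  1.66038106e+00] [-3.78715446 -2.95335784  2.32194751] [-0.72192141  0.57844172  0.16155898] 0.14749925597839056
```

View pics/d3.png

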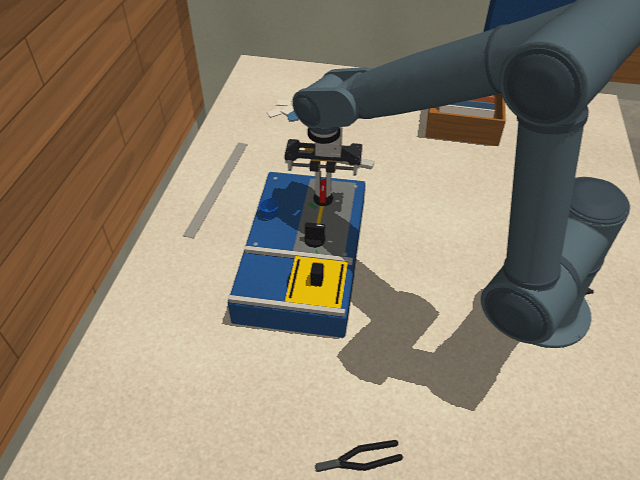

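The knob follows the gripper, now at about 1.52 rad with 0.16 N m. I'll go on more slowly and watch the moment.

```bash
cat > st.py <<'E'
from h import *
s=read_state();print('pos',s['eef_pos'].round(4),'rot',s['eef_rot'].round(3),'F',s['force'].round(1),'T',s['ft_torque'].round(3),'g',round(s['grip_width'],3),'t',s['t'],'j6',s['joint_pos'][5].round(3))
E
python3 -m inch '[[0,0,0,0,0,-0.06,-1],[0,0,0,0,0,-0.12,-1],[0,0,0,0,0,-0.18,-1],[0,0,0,0,0,-0.22,-1]]' 60; python3 st.py
python3 -m inch '[[0,0,0,0,0,-0.02,-1],[0,0,0,0,0,-0.04,-1]]'; python3 st.py
```

```text
t: 4.85
eef_pos: [0.5463, -0.173, 0.0978]
eef_rot: [-3.14, 0.002, 1.318]
force: [-4.3, -3.7, 3.0]
grip_width: 0.142
pos [ 0.5463 -0.173   0.0978] rot [-3.140e+00  2.000e-03  1.318e+00] F [-4.3 -3.7  3. ] T [-0.734  0.74   0.096] g 0.142 t 4.85 j6 -0.249
t: 5.1
eef_pos: [0.5462, -0.173, 0.0978]
eef_rot: [-3.14, 0.002, 1.256]
force: [-4.8, -3.5, 2.8]
grip_width: 0.146
pos [ 0.5462 -0.173   0.0978] rot [-3.140e+00  2.000e-03  1.256e+00] F [-4.8 -3.5  2.8] T [-0.685  0.808  0.108] g 0.146 t 5.1 j6 -0.187
```

```bash
for i in 1; do python3 -m inch '[[0,0,0,0,0,-0.02,-1],[0,0,0,0,0,-0.04,-1]]'>/dev/null; python3 st.py; done
python3 -m inch '[[0,0,0,0,0,-0.02,-1],[0,0,0,0,0,-0.04,-1]]' >/dev/null; python3 st.py
```

```text
pos [ 0.5462 -0.1729  0.0978] rot [-3.140e+00  2.000e-03  1.193e+00] F [-5.  -3.7  3. ] T [-0.72   0.867  0.067] g 0.145 t 5.35 j6 -0.124
pos [ 0.5461 -0.173   0.0978] rot [-3.140e+00  3.000e-03  1.133e+00] F [-5.7 -3.1  4. ] T [-0.647  0.72   0.894] g 0.147 t 5.6 j6 -0.064
```

```bash
python3 -m inch '[[0,0,0,0,0,0,-1]]' >/dev/null; python3 st.py; python3 -m inch '[[0,0,0,0,0,-0.01,-1]]' >/dev/null; python3 st.py
```

```text
pos [ 0.5461 -0.173   0.0978] rot [-3.140e+00  3.000e-03  1.134e+00] F [-6.3 -3.7  4.2] T [-0.701  0.679  0.862] g 0.146 t 5.725 j6 -0.065
pos [ 0.5461 -0.1729  0.0978] rot [-3.140e+00  3.000e-03  1.118e+00] F [-6.9 -4.   3.7] T [-0.665  0.742  1.038] g 0.148 t 5.85 j6 -0.049
```

```bash
python3 -m inch '[[0,0,0,0,0,0,0.2],[0,0,0,0,0,0,0.2],[0,0,0,0,0,0,0.2],[0,0,0.3,0,0,0,0.2],[0,0,0.7,0,0,0,0.2],[0,0,0.9,0,0,0,0.2],[0,0,0.9,0,0,0,0.2]]'; python3 st.py; python3 - <<'E'
from h import *
snap('wrist','w4.png')
E
```

```text
t: 6.72
eef_pos: [0.5478, -0.1724, 0.1888]
eef_rot: [3.139, 0.0, 1.115]
force: [-0.8, -1.1, 0.2]
grip_width: 0.6
pos [ 0.5478 -0.1724  0.1888] rot [3.139 0.    1.115] F [-0.8 -1.1  0.2] T [ 0.017  0.033 -0.063] g 0.6 t 6.725 j6 -0.047
```

View pics/w4.png

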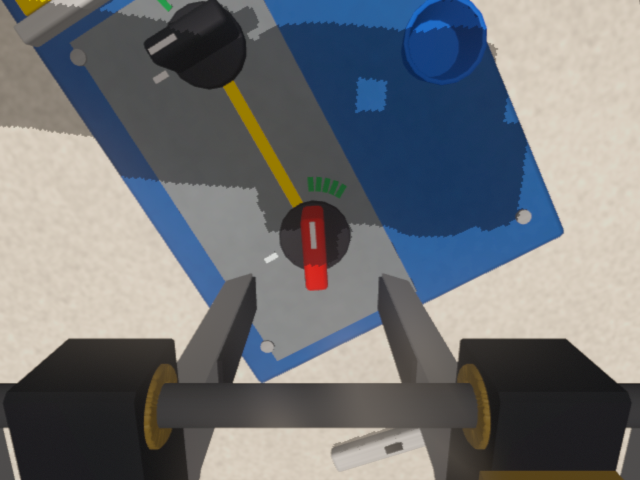

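```bash
python3 -m inch '[[-0.035,0.7,0,0,0,0.7,0.2],[-0.035,0.7,0,0,0,0.7,0.2],[-0.035,0.7,0,0,0,0.7,0.2],[-0.035,0.7,0,0,0,0.7,0.2],[-0.035,0.7,0,0,0,0.7,0.2],[-0.035,0.7,0,0,0,0.7,0.2],[-0.035,0.7,0,0,0,0.7,0.2]]'; python3 -m inch '[[-0.035,0.7,0,0,0,0.62,0.2],[-0.035,0.7,0,0,0,0.62,0.2],[-0.035,0.7,0,0,0,0.62,0.2],[-0.035,0.7,0,0,0,0.62,0.2],[-0.035,0.7,0,0,0,0.62,0.2],[-0.035,0.7,0,0,0,0.62,0.2],[-0.035,0.7,0,0,0,0.62,0.2],[-0.035,0.7,0,0,0,0.62,0.2]]'; python3 st.py
python3 - <<'E'
from h import *
s=read_state()
c=snap('wrist','w5.png'); P=cloud(c,(s['eef_pos'],s['eef_rot']))
x,y,z=P[...,0],P[...,1],P[...,2]
for nm,m in dict(sel=(z>.126)&(z<.137)&(abs(x-.54)<.04)&(abs(y+.031)<.04),iso=(z>.126)&(z<.137)&(abs(x-.547)<.04)&(abs(y+.171)<.04)).items():
    if m.sum()>10: print(nm,cv2.minAreaRect(P[m][:,:2].astype(np.float32)))
E
```

```text
t: 7.65
eef_pos: [0.5425, -0.1015, 0.1853]
eef_rot: [-3.14, -0.003, 2.213]
force: [-0.4, -0.0, 1.0]
grip_width: 0.603
t: 8.65
eef_pos: [0.5399, -0.032, 0.1872]
eef_rot: [3.141, -0.0, -3.097]
force: [-0.8, -0.5, 0.6]
grip_width: 0.597
pos [ 0.5399 -0.032   0.1872] rot [ 3.141 -0.    -3.097] F [-0.8 -0.5  0.6] T [ 0.129 -0.061 -0.004] g 0.597 t 8.65 j6 -1.885
sel ((0.5384374856948853, -0.03268862143158913), (0.0457015223801136, 0.013783067464828491), 3.0083556175231934)
iso ((0.5454065799713135, -0.17158299684524536), (0.045465897768735886, 0.014797938987612724), 67.55707550048828)
```

View pics/w5.png

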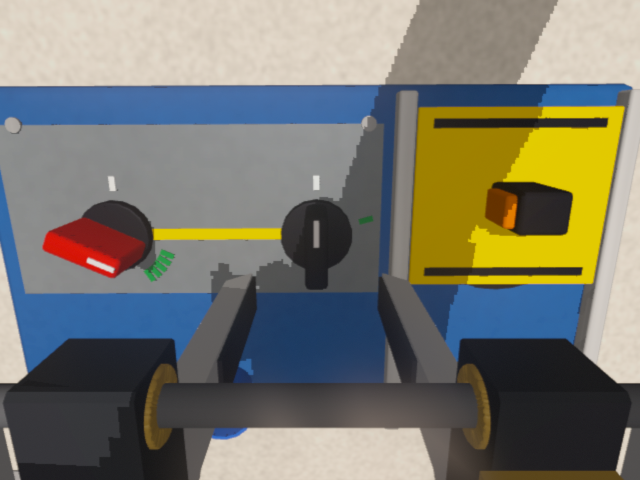

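```bash
python3 -m inch '[[0,0,-0.5,0,0,0,0.2],[0,0,-0.9,0,0,0,0.2],[0,0,-0.9,0,0,0,0.2],[0,0,-0.9,0,0,0,-1],[0,0,-0.9,0,0,0,-1],[0,0,-0.9,0,0,0,-1],[0,0,-0.9,0,0,0,-1],[0,0,-0.9,0,0,0,-1]]' 50; python3 st.py; python3 -m inch '[[0,0,0,0,0,-0.04,-1],[0,0,0,0,0,-0.09,-1],[0,0,0,0,0,-0.13,-1]]'; python3 st.py
```

```text
t: 9.7
eef_pos: [0.5403, -0.0323, 0.0979]
eef_rot: [-3.141, 0.001, -3.094]
force: [-1.3, -1.9, 1.2]
grip_width: 0.147
pos [ 0.5403 -0.0323  0.0979] rot [-3.141e+00  1.000e-03 -3.094e+00] F [-1.3 -1.9  1.2] T [-0.212  0.014  0.075] g 0.147 t 9.7 j6 -1.887
t: 10.07
eef_pos: [0.5402, -0.0325, 0.0979]
eef_rot: [-3.141, 0.001, 2.983]
force: [-0.6, -2.2, 0.9]
grip_width: 0.147
pos [ 0.5402 -0.0325  0.0979] rot [-3.141e+00  1.000e-03  2.983e+00] F [-0.6 -2.2  0.9] T [-0.266  0.07   0.15 ] g 0.147 t 10.075 j6 -1.681
```

The selector is past its play and unlocked. Carrying on towards 1.3 rad.

```bash
python3 -m inch '[[0,0,0,0,0,-0.08,-1],[0,0,0,0,0,-0.17,-1],[0,0,0,0,0,-0.26,-1],[0,0,0,0,0,-0.35,-1],[0,0,0,0,0,-0.44,-1],[0,0,0,0,0,-0.53,-1],[0,0,0,0,0,-0.6,-1],[0,0,0,0,0,-0.64,-1]]'; python3 st.py;  python3 -m inch '[[0,0,0,0,0,-0.02,-1],[0,0,0,0,0,-0.04,-1]]'>/dev/null; python3 st.py
```

```text
t: 11.08
eef_pos: [0.5398, -0.0331, 0.0979]
eef_rot: [-3.14, 0.002, 1.977]
force: [-3.5, -3.7, 2.3]
grip_width: 0.147
pos [ 0.5398 -0.0331  0.0979] rot [-3.140e+00  2.000e-03  1.977e+00] F [-3.5 -3.7  2.3] T [-0.735  0.461  0.082] g 0.147 t 11.075 j6 -0.675
pos [ 0.5398 -0.0331  0.0979] rot [-3.140e+00  2.000e-03  1.916e+00] F [-3.3 -4.7  4. ] T [-0.927  0.559  0.045] g 0.145 t 11.325 j6 -0.614
```

```bash
python3 -m inch '[[0,0,0,0,0,-0.02,-1],[0,0,0,0,0,-0.03,-1]]'>/dev/null; python3 st.py;  python3 -m inch '[[0,0,0,0,0,-0.01,-1],[0,0,0,0,0,-0.01,-1]]'>/dev/null; python3 st.py
```

```text
pos [ 0.5398 -0.0332  0.0979] rot [-3.140e+00  2.000e-03  1.871e+00] F [-3.5 -5.4  2.8] T [-0.782  0.55   0.609] g 0.146 t 11.575 j6 -0.568
pos [ 0.5398 -0.0331  0.0979] rot [-3.140e+00  3.000e-03  1.857e+00] F [-3.  -4.5  3.4] T [-0.879  0.506  0.765] g 0.15 t 11.825 j6 -0.554
```

```bash
python3 -m inch '[[0,0,0,0,0,0,0.3],[0,0,0,0,0,0,0.3],[0,0,0,0,0,0,0.3],[0,0,0.3,0,0,0,0.3],[0,0,0.7,0,0,0,0.3],[0,0,0.9,0,0,0,0.3],[0,0,0.9,0,0,0,0.3]]'; python3 -m inch '[[-0.3,0.6,0.1,0,0,0.85,0.3],[-0.3,0.98,0.1,0,0,0.85,0.3],[-0.3,0.98,0.1,0,0,0.85,0.3],[-0.3,0.98,0.1,0,0,0.85,0.3],[-0.3,0.98,0.1,0,0,0.85,0.3],[-0.3,0.98,0.1,0,0,0.85,0.3],[-0.3,0.98,0.1,0,0,0.85,0.3],[-0.3,0.98,0.1,0,0,0.85,0.3],[-0.3,0.98,0.1,0,0,0.85,0.3]]';python3 -m inch '[[0,0.32,0,0,0,0,0.3],[0,0.32,0,0,0,0,0.3],[0,0.32,0,0,0,0,0.3]]'; python3 st.py
python3 - <<'E'
from h import *
s=read_state()
c=snap('wrist','w6.png'); P=cloud(c,(s['eef_pos'],s['eef_rot']))
x,y,z=P[...,0],P[...,1],P[...,2]
hsv=cv2.cvtColor(c['img'],cv2.COLOR_RGB2HSV)
for nm,m in dict(sel=(z>.126)&(z<.137)&(abs(x-.54)<.04)&(abs(y+.031)<.04),iso=(z>.126)&(z<.137)&(abs(x-.547)<.04)&(abs(y+.171)<.04),grip=(z>.13)&(z<.141)&(abs(x-.51)<.04)&(abs(y-.097)<.03)&(hsv[...,2]<70),org=(z>.11)&(hsv[...,0]<16)&(hsv[...,0]>6)&(hsv[...,1]>180)&(abs(y-.09)<.03)).items():
    if m.sum()>10: print(nm,cv2.minAreaRect(P[m][:,:2].astype(np.float32)))
snap('side','d6.png')
E
```

```text
t: 12.7
eef_pos: [0.5412, -0.0321, 0.1892]
eef_rot: [3.138, 0.002, 1.854]
force: [-1.0, 0.3, -0.3]
grip_width: 0.65
t: 13.82
eef_pos: [0.5095, 0.0661, 0.1965]
eef_rot: [3.141, -0.001, -3.097]
force: [-0.1, -0.5, 0.8]
grip_width: 0.649
t: 14.2
eef_pos: [0.5099, 0.0977, 0.1973]
eef_rot: [-3.141, -0.0, -3.095]
force: [0.6, 0.5, 0.4]
grip_width: 0.65
pos [0.5099 0.0977 0.1973] rot [-3.141 -0.    -3.095] F [0.6 0.5 0.4] T [ 0.108 -0.047  0.023] g 0.65 t 14.2 j6 -1.646
sel ((0.538730800151825, -0.031984422355890274), (0.014441316947340965, 0.04589933902025223), 18.432579040527344)
grip ((0.5071108937263489, 0.09607504308223724), (0.02584855630993843, 0.029040073975920677), 3.2444660663604736)
org ((0.5087863802909851, 0.07915855944156647), (0.016724474728107452, 0.004509073682129383), 1.2730711698532104)
```

View pics/w6.png

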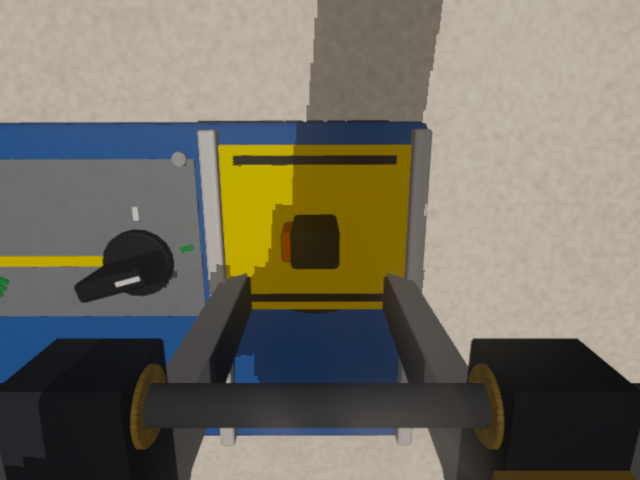

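View pics/d6.png

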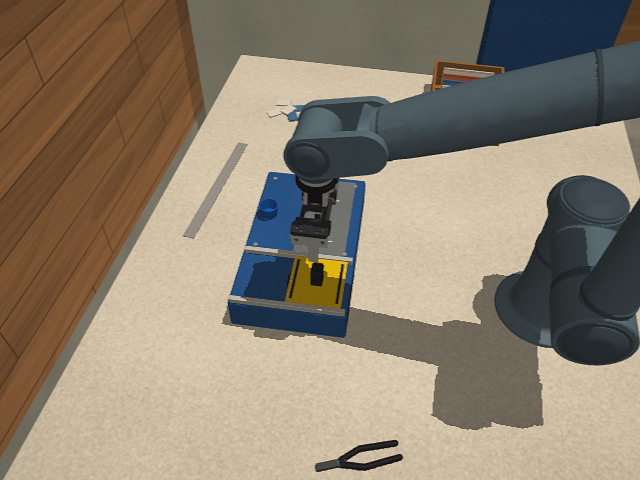

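```bash
python3 -m inch '[[-0.015,-0.012,-0.5,0,0,0,0.3],[-0.015,-0.012,-0.99,0,0,0,0.3],[-0.015,-0.012,-0.99,0,0,0,0.3],[-0.015,-0.012,-0.99,0,0,0,-1],[-0.015,-0.012,-0.99,0,0,0,-1],[-0.015,-0.012,-0.99,0,0,0,-1],[-0.015,-0.012,-0.99,0,0,0,-1],[-0.015,-0.012,-0.99,0,0,0,-1]]' 45; python3 st.py
```

```text
t: 15.3
eef_pos: [0.5095, 0.0962, 0.1]
eef_rot: [-3.14, 0.002, -3.094]
force: [-1.3, -3.6, 6.9]
grip_width: 0.321
pos [0.5095 0.0962 0.1   ] rot [-3.140e+00  2.000e-03 -3.094e+00] F [-1.3 -3.6  6.9] T [-0.681  0.175  0.086] g 0.321 t 15.3 j6 -1.649
```

The opening is 30.2 mm, so the release is fully in. Sliding the guard.

```bash
python3 -m inch '[[0.05,0.002,0,0,0,0,-1],[0.12,0.006,0,0,0,0,-1],[0.2,0.01,0,0,0,0,-1]]'; python3 st.py
```

```text
t: 15.68
eef_pos: [0.5293, 0.0971, 0.1]
eef_rot: [-3.14, 0.001, -3.094]
force: [-2.0, -4.9, 6.8]
grip_width: 0.317
pos [0.5293 0.0971 0.1   ] rot [-3.140e+00  1.000e-03 -3.094e+00] F [-2.  -4.9  6.8] T [-0.806  0.318  0.076] g 0.317 t 15.675 j6 -1.646
```

```bash
python3 -m inch '[[0.1,0.005,0,0,0,0,-1],[0.2,0.01,0,0,0,0,-1],[0.3,0.015,0,0,0,0,-1],[0.4,0.02,0,0,0,0,-1],[0.5,0.025,0,0,0,0,-1],[0.6,0.03,0,0,0,0,-1],[0.68,0.034,0,0,0,0,-1],[0.74,0.037,0,0,0,0,-1]]'; python3 st.py;python3 -m inch '[[0.02,0.001,0,0,0,0,-1],[0.04,0.002,0,0,0,0,-1]]' >/dev/null; python3 st.py
```

```text
t: 16.68
eef_pos: [0.6034, 0.1008, 0.1]
eef_rot: [-3.14, 0.001, -3.094]
force: [-2.7, -4.3, 7.1]
grip_width: 0.318
pos [0.6034 0.1008 0.1   ] rot [-3.140e+00  1.000e-03 -3.094e+00] F [-2.7 -4.3  7.1] T [-0.745  0.345  0.1  ] g 0.318 t 16.675 j6 -1.637
pos [0.6072 0.101  0.1   ] rot [-3.140e+00  1.000e-03 -3.094e+00] F [-2.7 -3.2  7.2] T [-0.736  0.252  0.071] g 0.315 t 16.925 j6 -1.636
```

```bash
python3 -m inch '[[0.02,0.001,0,0,0,0,-1],[0.03,0.0015,0,0,0,0,-1]]' >/dev/null; python3 st.py;python3 -m inch '[[0.01,0.001,0,0,0,0,-1],[0.02,0.001,0,0,0,0,-1]]' >/dev/null; python3 st.py
```

```text
pos [0.6094 0.1011 0.0999] rot [-3.140e+00 -1.000e-03 -3.094e+00] F [-8.2 -4.  10.2] T [-0.74   0.979  0.109] g 0.317 t 17.175 j6 -1.636
pos [0.6095 0.1011 0.0999] rot [-3.14  -0.006 -3.094] F [-15.4  -5.5  15.8] T [-0.973  2.186  0.037] g 0.318 t 17.425 j6 -1.635
```

```bash
python3 -m inch '[[0,0,0,0,0,0,0.3],[0,0,0,0,0,0,0.3],[0,0,0,0,0,0,0.3],[0,0,0,0,0,0,0.3],[0,0,0.2,0,0,0,0.3],[0,0,0.6,0,0,0,0.3],[0,0,1,0,0,0,0.3],[0,0,1,0,0,0,0.3]]'; python3 st.py; python3 -m inch '[[-0.9,0.3,0.8,0,0,0,0.3],[-0.9,0.3,0.8,0,0,0,0.3],[-0.9,0.3,0.8,0,0,0,0.3],[-0.9,0.3,0.8,0,0,0,0.3]]'
python3 - <<'E'
from h import *
s=read_state()
for n in('wrist','side','scene'):
    c=snap(n,n+'9.png'); P=cloud(c,(s['eef_pos'],s['eef_rot']) if n=='wrist' else None)
    x,y,z=P[...,0],P[...,1],P[...,2]
    hsv=cv2.cvtColor(c['img'],cv2.COLOR_RGB2HSV)
    for nm,m in dict(sel=(z>.126)&(z<.137)&(abs(x-.54)<.04)&(abs(y+.031)<.04),iso=(z>.126)&(z<.137)&(abs(x-.547)<.04)&(abs(y+.171)<.04),grip=(z>.13)&(z<.141)&(abs(x-.6)<.05)&(abs(y-.1)<.03)&(hsv[...,2]<70),org=(z>.1)&(hsv[...,0]<16)&(hsv[...,0]>6)&(hsv[...,1]>180)&(abs(y-.09)<.03)&(x>.5)&(x<.7),cap=(abs(hsv[...,0].astype(int)-112)<12)&(z>.1)&(z<.12)&(abs(x-.66)<.05)).items():
        if m.sum()>10: print(n,nm,cv2.minAreaRect(P[m][:,:2].astype(np.float32)))
E
```

```text
t: 18.42
eef_pos: [0.6143, 0.1021, 0.2043]
eef_rot: [-3.141, 0.01, -3.094]
force: [0.3, -0.1, 0.2]
grip_width: 0.652
pos [0.6143 0.1021 0.2043] rot [-3.141  0.01  -3.094] F [ 0.3 -0.1  0.2] T [ 0.115 -0.119 -0.004] g 0.652 t 18.425 j6 -1.635
t: 18.92
eef_pos: [0.5212, 0.1319, 0.2773]
eef_rot: [-3.142, -0.001, -3.094]
force: [-0.3, -0.7, -0.7]
grip_width: 0.653
wrist sel ((0.5388447046279907, -0.032284535467624664), (0.014167863875627518, 0.046308163553476334), 18.555349349975586)
wrist grip ((0.6066191792488098, 0.10143902897834778), (0.02590767852962017, 0.02894626557826996), 1.9450628757476807)
wrist org ((0.605740487575531, 0.08325134217739105), (0.006449383217841387, 0.02172759734094143), 86.58950805664062)
wrist cap ((0.6494705677032471, -0.10024283826351166), (0.012708531692624092, 0.04001623019576073), 14.611030578613281)
side sel ((0.5341804027557373, -0.013408461585640907), (0.011414555832743645, 0.012243221513926983), 11.719712257385254)
side iso ((0.5417791604995728, -0.17359696328639984), (0.036876875907182693, 0.014242611825466156), 53.5946044921875)
side grip ((0.6074334979057312, 0.10339844226837158), (0.0250481516122818, 0.03318427503108978), 6.8333964347839355)
side cap ((0.6522328853607178, -0.00018671154975891113), (0.046065326780080795, 0.24784502387046814), 8.918538093566895)
scene sel ((0.5429670810699463, -0.031239546835422516), (0.015952708199620247, 0.04459090158343315), 17.188282012939453)
scene iso ((0.5491733551025391, -0.1712864488363266), (0.047849297523498535, 0.017244018614292145), 68.73646545410156)
scene grip ((0.6105973124504089, 0.10250016301870346), (0.027874184772372246, 0.02979930117726326), 0.6412227749824524)
scene org ((0.612884521484375, 0.08433334529399872), (0.017971238121390343, 0.0038364436477422714), 1.837754726409912)
scene cap ((0.6694938540458679, -0.09428635239601135), (0.050558432936668396, 0.044232118874788284), 16.307504653930664)
```

View pics/side9.png

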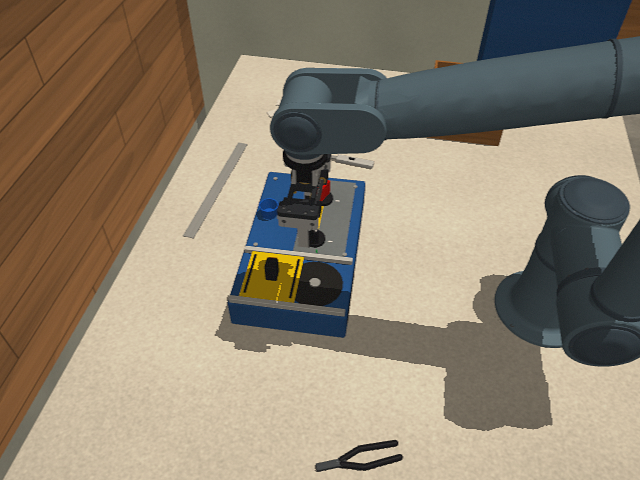

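View pics/scene9.png

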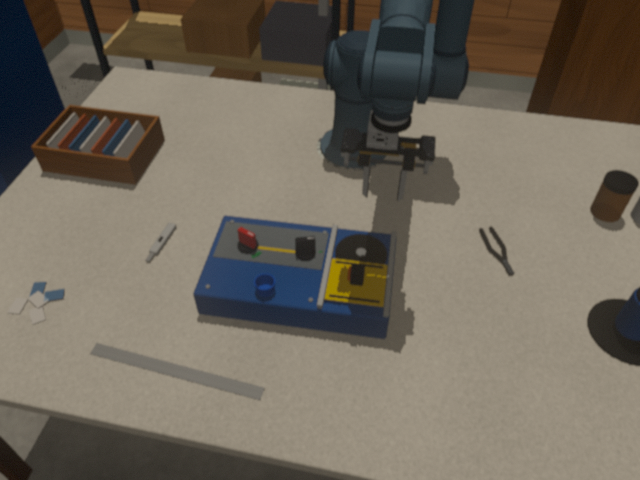

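The scene view shows the guard at (360,280) with the disc uncovered, and the cap, knife and pliers where they were. I'll cross-check the isolator angle in the overhead wrist picture taken just after release.

```bash
python3 - <<'E'
from h import *
for f,ps in (('w4',([.5478,-.1724,.1888],[3.139,0,1.115])),('w5',([.5399,-.032,.1872],[3.141,0,-3.097])),('w1',([.54665,-.17267,.2055],[-3.14146,0,3.07355])),('scene9',None)):
    c=dict(np.load(f'pics/{f}.npz'));P=cloud(c,ps)
    x,y,z=P[...,0],P[...,1],P[...,2]
    m=(z>.128)&(z<.136)&(abs(x-.547)<.04)&(abs(y+.171)<.04)
    q=P[m][:,:2]; w,V=np.linalg.eigh(np.cov(q.T)); a=np.degrees(np.arctan2(V[1,1],V[0,1]))%180
    print(f,m.sum(),'theta',np.radians((2.83-a)%180).round(3),cv2.minAreaRect(q.astype(np.float32))[2])
for n in('scene',):
    a=cv2.imread('pics/scene0.png').astype(int);b=cv2.imread('pics/scene9.png').astype(int)
    for nm,(u0,u1,v0,v1) in dict(knife=(140,180,215,270),pliers=(470,520,220,280),cap=(252,278,270,302)).items(): print(nm,abs(a-b)[v0:v1,u0:u1].mean(),abs(a-b)[v0:v1,u0:u1].max())
E
```

```text
w4 1659 theta 2.008 67.86573791503906
w5 1748 theta 2.009 68.2764892578125
w1 1451 theta 0.105 86.44425964355469
scene9 85 theta 2.055 68.73646545410156
knife 4.206212121212121 8
pliers 3.88 9
cap 2.2327724358974357 11
```

```bash
python3 st.py; python3 -c "
from cell import order
print(order.close_job())"
```

```text
pos [0.5213 0.1315 0.2763] rot [ 3.142 -0.004 -3.095] F [ 0.5 -0.2 -1.4] T [ 0.042 -0.043 -0.05 ] g 0.651 t 19.075 j6 -1.581
the job is handed in; nothing more can be done
None
```

The polisher is ready for the disc change, with all three steps done in the order asked, and I handed the job in at about 19 s. No verdict was reported.

- **Isolator:** I turned it clockwise until the moment jumped from about 0.07 to 0.9 N m, then to 1.04 N m on a further nudge. After I let go, the wrist camera read the bar at 2.01 rad, and the scene camera later read 2.055 rad. The tool had reached 2.07 rad under load; I put the difference down to give in the grip. The selector unlocking afterwards confirms the isolator is within its stop tolerance.
- **Selector:** It turned to its end, with the moment rising to 0.77 N m. The camera read 1.30 rad.
- **Guard:** I gripped it at 30.2 mm opening, meaning the release was fully in, and slid it to its end stop, where the resistance rose to 15 N. The wrist camera read 99.5 mm of travel after I let go, and the orange release is proud again.
- **Leave-alone items:** Before-and-after scene pictures show no change around the pliers, knife and cap. The cap's measured position agrees to about 1 mm.
- **Release:** The gripper is open and well clear of everything, with only sensor noise on the force reading.

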